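# Set the banding wheel's speed and start it

## Robot

A 6-joint arm with a two-finger parallel gripper is mounted at the origin on the work surface. World frame = base frame: x ahead of the robot, y to its left, z up, the work surface at z = 0. Lengths are in mm, angles in rad, forces in N, time in s.
With the tool pointing down it reaches from about 300 to 775 mm from the base axis. Payload 14.6 kg.
Tool frame: the origin (TCP) lies at the very end of the fingers, on their centre line; the grasp point (between the pads) lies 19 mm behind it; x points along the fingers, z is the direction in which the jaws open and shut, and the axes are right-handed (so a half turn about x gives the same grasp; the last joint's range is limited). The gripper opens to 85 mm and grips with 20 to 120 N. Pads are 22 mm wide; open, the fingers measure 114 mm over their backs; the gripper's body (76 mm by 85 mm) begins 54 mm behind the grasp point. The pads swing forward as they close: fully open they stand 13 mm farther back than shut.
Start: joints at [1.077, 0.3, 1.521, -0, 1.321, -0.067], TCP at [227.674, 500.653, 231.281] pointing down, gripper open.
Joint ranges: [-3.03, 3.03], [-0.79, 2.21], [0.23, 2.52], [-1.04, 4.18], [0, 3.07], [-2.55, 2.55]. Speed limits (rad/s): [2.22, 2.22, 2.57, 3.14, 3.14, 3.14].

## Interface

Orientations are given as a rotation vector (axis times angle).
In Python, from workcell import manip gives the robot as it stands.
- The arm moves only by the tool arm_command, never from a script. Its arguments are lists of equal length, an entry for each row: "offset": the shift along the tool's x, y, z in units of 80 cm (1.0 is 80 cm), a list of three; "rot": the turn, a rotation vector about the tool's x, y, z in units of 90 degrees (1.0 is 90 degrees), a list of three. In form: {"offset": [[dx, dy, dz], ...], "rot": [[rx, ry, rz], ...]}. A call has 1 to 20 rows; each row is the pose to reach, as a shift and turn from the pose commanded when the call began, along the tool's axes at that moment; what a row does not reach only later rows make up. A row lasts 1/12 s, in which the tool goes at most 41.7 mm and 7.16 degrees, less where a joint would pass 70% of its speed; a pose out of reach is approached as far as the arm can. A call with a number of a shift or a turn outside -1 to 1 is refused whole. A call with a gripper value outside its range is refused whole. "fingers" is the opening, from 0 (shut) to 1 (fully open), set as the call begins (left out, the last holds). The fingers move at their own pace and stop on an object; the grip force is fixed at half the most. Time passes only in rows, so rows that repeat a pose let the fingers close. It gives the time, the measured TCP pose, the force and the opening at its end, in the units of the state.
- manip.get_obs(): the state, without advancing time (a new reading comes with each control period).
- manip.snapshot(name): name is "scene" or "side" or "wrist"; returns the picture (480x640x3 uint8, blue, green, red); there is no depth.
- manip.calibration(name): a dict with "fov_y" (degrees; the focal length in pixels is half the picture's height over the tangent of half this angle, whatever the lens; pixels are square), "cx", "cy" (the principal point, pixels), "R" (3x3) and "t" (3): a world point X has camera coordinates R X + t. Camera axes: x right, y down, z forward; pixel columns grow to the right and rows downward; lengths in mm; the calibration is good to about 2 mm. A picture is of the moment at which its call begins: read the wrist's pose just before it. calibration takes no time and is no camera call; for the wrist camera it gives the pose at the moment of the call.
- manip.close_job(): hands the job in, once; it reports no verdict.
The state is a dict: "clock": time; "joint_pos": joint angles; "qd": joint speeds; "tau": joint torques, N m; "position": TCP position; "tcp_rot": TCP orientation; "force": force on the tool from outside, world axes, zero at the start; "wrist_torque": the same for the moment, N m; "opening": finger opening in mm.
Only numpy, scipy, OpenCV 4.12 (cv2) and the standard library are available. Lean on these libraries where they do the work, as an engineer would, in place of code of your own. Each camera call takes 0.05 s, during which the arm holds its last target.

## Task

Start the motorised banding wheel at speed 5: push the fin of the speed selector round with a fingertip, counting the clicks, until it rests at the mark for 5 (the shortest mark is 0), and only then press the start button (the smaller, flat round one) right down and let it come back up. Nothing needs gripping: lift nothing, do not press the mushroom-headed stop button, and leave everything else on the table where it is.

Things in the scene. Friction and masses are not known exactly. Their poses are not given: they have to be found in the camera images.
- selector (a joint): speed selector, angle in rad, grows clockwise seen from above. Nine clicks 0 to 8 lie 0.5236 rad (30 deg) apart: click n rests at n x 0.5236, so speed 5 is 2.618; end stops just beyond 0 and 8. It starts at rest in one of clicks 0 to 3. A sprung detent holds each click: leaving one takes about 3 N sideways on the fin 38 mm from the axis, and past half way it jumps on by itself into the next click
- unit: the selector's housing, a fixed grey box 165 x 165 x 60 mm high, origin at the centre of its underside on the table. The selector turns about its vertical axis through the centre; at click n the fin points from that axis at 120 - 30 n degrees (counter-clockwise from the box's own x axis). Flat white marks on the box top, radially from 58 mm out, stand at the nine clicks: 4 mm long at 0 and 1.5 mm longer at each next one, up to 16 mm at 8
- selector_axis (a point): point on the selector's axis at the housing's top face (60 mm above the table). The selector above it is a black disc 90 mm across and 10 mm high with a single upright radial fin on top: fin 12 mm thick, 24 mm high (10 to 34 mm above this point), from 8 mm behind the axis to 50 mm out, with a white line on its top
- fin_site (a point): point within the fin, 40 mm from the axis in the direction in which the fin points, 12 mm below its top edge; it turns with the selector
- start (a joint): start button travel in m, 0 up, 0.006 fully down; springs back; about 1.1 N to begin, 4.4 N fully down
- start_top (a point): centre of the top face of the start button: a flat round grey cap 36 mm across that stands 14 mm above its collar, on its own fixed grey pod 80 x 80 x 40 mm; the top is 58 mm above the table
- stop (a joint): stop button travel in m, 0 up, 0.006 fully down; leave it alone
- stop_top (a point): centre of the top of the stop button: a domed mushroom head 52 mm across, top 69 mm above the table, on a pod like the start button's; the two pods may stand either way round
- planter: green glazed rectangular planter 170 x 130 x 72 mm on the stand, loose; origin under its centre
- stand: low dark wooden stand 200 x 160 x 40 mm on the banding wheel (a round wheel head 300 mm across, 74 mm high), loose; origin under its centre
- pot: blue round cup-shaped pot, 72 mm across, 60 mm high, loose, origin under its centre
- jar: glass jar with white cap, 56 mm across, 75 mm high, loose, origin under its centre
- brush: brush 160 mm long lying on the table, loose
- ruler: steel rule 28 x 200 x 4 mm lying on the table, loose, origin under its centre, long along its y
- dish: terracotta dish 90 mm across, 30 mm high, loose, origin under its centre
- prop: white kiln prop (spool shape), 40 mm across, 62 mm high, loose, origin under its centre

How it is judged:
By the outcome, as a careful person would: the job done as asked, in the order asked, and still so for the second after the job is handed in, with the robot touching nothing.
It also fails if it takes over 51 s, if anything falls off the work surface, if the arm or the gripper's body presses on something with over 40 N, if the wrist force passes 120 N, or if a joint passes its speed limit or range.

## Working session

There is one attempt and no reset: what is moved stays moved. The work goes in short steps, Python scripts to look and compute and a tool call to move; the robot and the scene stay as the last step left them, time stands still between calls to the robot, and variables do not carry over. Pictures are saved under pics/ and viewed, and the job is handed in when it is done.

Besides the shell and the picture viewer there is one more tool, called after ">>>" as name(argument=value, ...), one argument or row to a line, values as JSON. arm_command: Moves the arm, as the interface text tells. Shifts and turns lie within -1 to 1; 1 stands for 80 cm of shift or 90 degrees of turn. Its arguments: {"type":"object","properties":{"offset":{"type":"array"},"rot":{"type":"array"},"fingers":{"type":"number"}},"required":["offset","rot"]}

```bash
mkdir -p pics; python3 - <<'E'
from workcell import manip
import cv2
o=manip.get_obs();print(o)
for n in("scene","side","wrist"):
    print(n,manip.calibration(n))
    cv2.imwrite(f"pics/{n}0.png",manip.snapshot(n))
E
```

```text
{'clock': 0.0, 'joint_pos': array([ 1.07737924e+00,  3.00479686e-01,  1.52162230e+00,  6.25619208e-06,
        1.32069209e+00, -6.65658626e-02]), 'qd': array([-0.00010339,  0.00074875, -0.00264645,  0.00106537,  0.00052591,
       -0.00069487]), 'tau': array([-9.38923440e-04, -5.43503165e+01, -3.61791193e+01, -1.07078117e-04,
        3.94023926e-03, -6.14752963e-06]), 'position': array([227.57040427, 500.43939173, 230.69916676]), 'tcp_rot': array([-0.88990359,  1.38249654,  0.88895651]), 'force': array([ 0.0123866 ,  0.10946668, -0.22328246]), 'wrist_torque': array([ 0.01080376, -0.00642617,  0.02307658]), 'opening': 85.64708458290112}
scene {'fov_y': 42.95194867601082, 'cx': 328.25489168367403, 'cy': 241.89983415562054, 'R': array([[ 0.20377832,  0.9788226 ,  0.01951164],
       [ 0.72473436, -0.1374214 , -0.67518551],
       [-0.65820552,  0.15172893, -0.73738987]]), 't': array([ -38.95215949, -312.9660342 , 1920.83839212])}
side {'fov_y': 48.884389358967795, 'cx': 321.9632781339257, 'cy': 246.4690766523599, 'R': array([[ 0.99150167, -0.12832737, -0.02136649],
       [-0.09022282, -0.55996524, -0.82358896],
       [ 0.09372451,  0.81851758, -0.56678452]]), 't': array([-539.60723381,  109.96662477, 1335.70382658])}
wrist {'fov_y': 58.56036518288576, 'cx': 324.7357996935005, 'cy': 231.24906198516481, 'R': array([[ 0.41465513,  0.90997611, -0.00214687],
       [ 0.87382701, -0.39752222,  0.28000437],
       [ 0.25394386, -0.11798124, -0.95999633]]), 't': array([-549.06636315,  -35.36374929,  379.08028562])}
```

View pics/scene0.png

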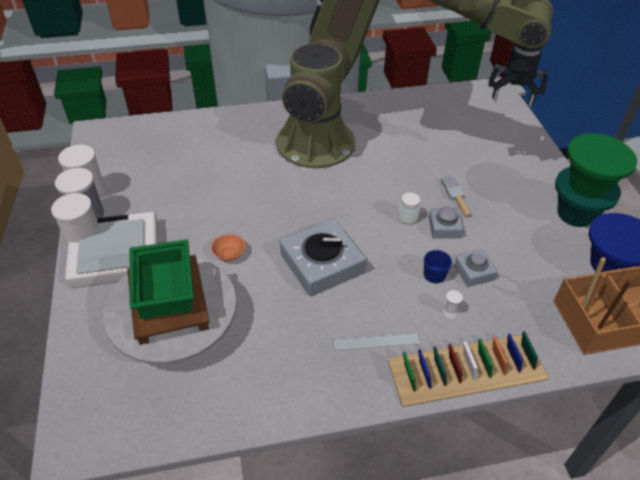

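View pics/side0.png

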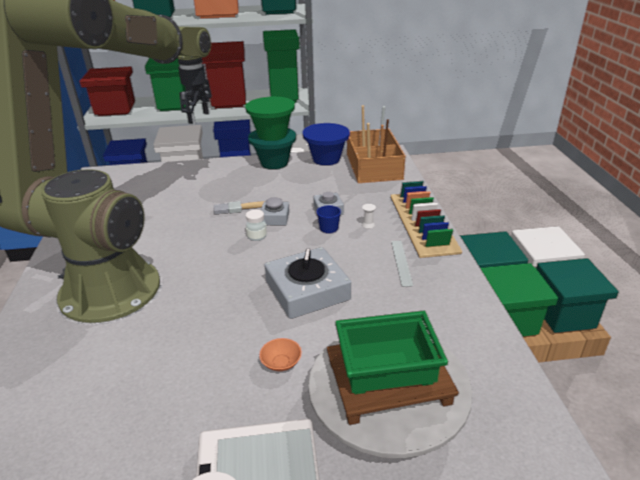

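View pics/wrist0.png

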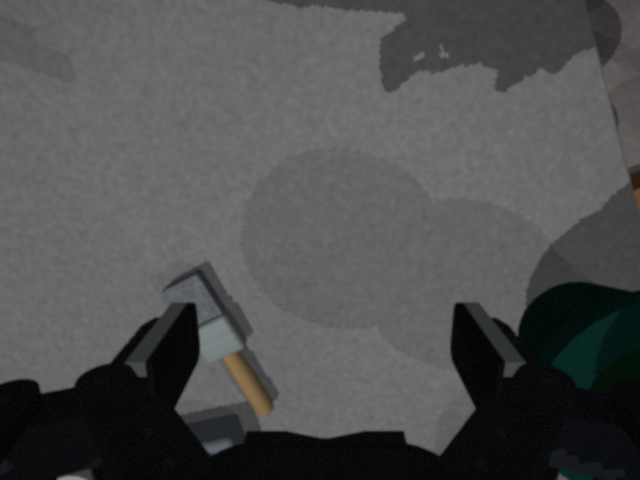

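```bash
python3 - <<'E'
import cv2
a=cv2.imread("pics/scene0.png")
cv2.imwrite("pics/c1.png",cv2.resize(a[215:300,270:375],None,fx=7,fy=7,interpolation=cv2.INTER_CUBIC))
cv2.imwrite("pics/c2.png",cv2.resize(a[190:290,395:515],None,fx=6,fy=6,interpolation=cv2.INTER_CUBIC))
a=cv2.imread("pics/side0.png")
cv2.imwrite("pics/c3.png",cv2.resize(a[240:320,255:360],None,fx=7,fy=7,interpolation=cv2.INTER_CUBIC))
E
```

```text
(no output)
```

View pics/c1.png

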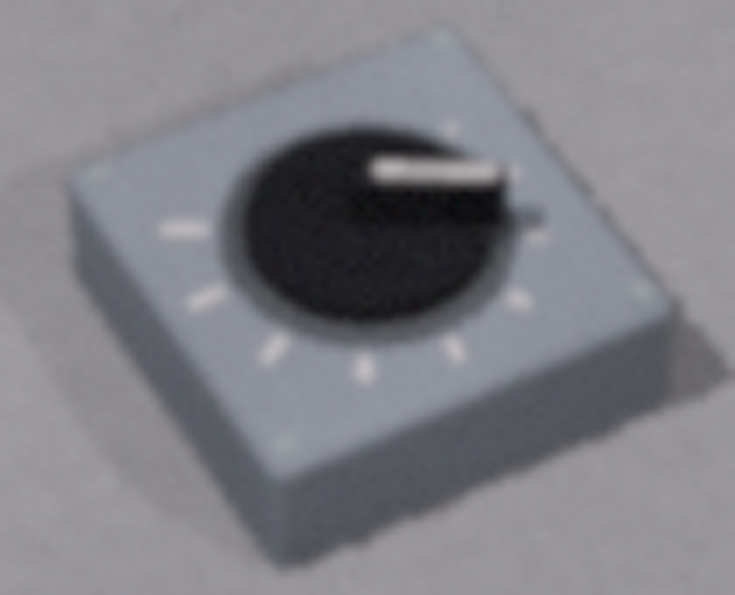

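View pics/c2.png

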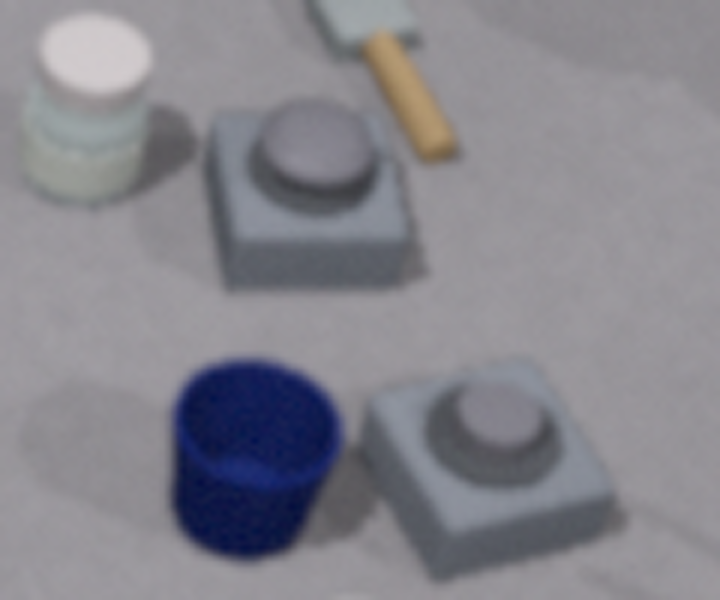

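View pics/c3.png

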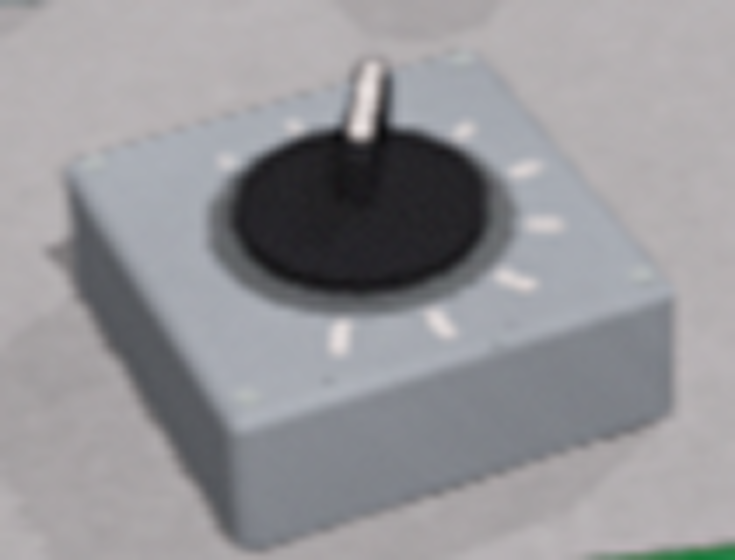

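```bash
cat > h.py <<'E'
from workcell import manip
import numpy as np
from scipy.optimize import least_squares
C={n:manip.calibration(n) for n in("scene","side","wrist")}
def proj(c,X):
    p=np.atleast_2d(X)@c["R"].T+c["t"]; f=240/np.tan(np.radians(c["fov_y"]/2))
    return np.c_[c["cx"]+f*p[:,0]/p[:,2],c["cy"]+f*p[:,1]/p[:,2]]
def ray(c,uv,z):
    f=240/np.tan(np.radians(c["fov_y"]/2))
    d=c["R"].T@np.array([(uv[0]-c["cx"])/f,(uv[1]-c["cy"])/f,1]); o=-c["R"].T@c["t"]
    return o+d*(z-o[2])/d[2]
def crop(p,x0,y0,s): return (np.array(p,float)+.5)/s-.5+[x0,y0]
E
python3 - <<'E'
from h import *
sc={0:(452,128),2:(540,235),3:(518,298),4:(455,350),5:(365,368),6:(272,348),7:(207,298),8:(185,230)}
sd={0:(228,160),1:(295,127),3:(463,130),4:(525,168),5:(543,222),6:(515,280),7:(440,323),8:(340,335)}
scp={n:crop(p,270,215,7) for n,p in sc.items()}; sdp={n:crop(p,255,240,7) for n,p in sd.items()}
def mk(n,q):
    r=58+(4+1.5*n)/2; a=np.radians(120-30*n)+q[2]
    return np.array([q[0]+r*np.cos(a),q[1]+r*np.sin(a),60])
def res(q,cams):
    r=[]
    for c,P in cams:
        for n,p in P.items(): r+=list(proj(C[c],mk(n,q))[0]-p)
    return np.array(r)
for cams in ([("scene",scp)],[("side",sdp)],[("scene",scp),("side",sdp)]):
    best=min((least_squares(res,[450,0,a],args=(cams,)) for a in np.arange(-3,3,1)),key=lambda s:s.cost)
    q=best.x;print(q[:2],np.degrees(q[2]),"rms",np.sqrt(np.mean(best.fun**2)))
# fin ends z=94
for c,P in(("scene",(270,215,(372,168),(503,174))),("side",(255,240,(360,136),(375,64)))):
    a=ray(C[c],crop(P[2],*P[:2],7),94);b=ray(C[c],crop(P[3],*P[:2],7),94)
    for base in((b-q[0:1].tolist()[0]*0),): pass
    d=b[:2]-q[:2]; print(c,a[:2],b[:2],"ang",np.degrees(np.arctan2(d[1],d[0])),np.degrees(np.arctan2(*(b-a)[:2][::-1])),"r",np.hypot(*d), "click",(120-(np.degrees(np.arctan2(d[1],d[0])-q[2])))/30)
# corners
for p in [(445,30),(672,305),(283,475),(70,185)]:
    x=ray(C["scene"],crop(p,270,215,7),60)[:2]-q[:2]; c,s=np.cos(q[2]),np.sin(q[2]); print("corner",[c*x[0]+s*x[1],-s*x[0]+c*x[1]])
for nm,p,z in(("start",(502,415),58),("stop",(318,145),67)):
    print(nm,ray(C["scene"],crop(p,395,190,6),z))
for nm,u,z in(("pot",(438,258),60),("jar",(411,201),75),("prop",(455,297),62)): print(nm,ray(C["scene"],u,z))
E
python3 - <<'E'
import cv2
a=cv2.imread("pics/side0.png")
cv2.imwrite("pics/c4.png",cv2.resize(a[180:250,235:385],None,fx=5,fy=5,interpolation=cv2.INTER_CUBIC))
E
```

```text
[492.90003575 -79.83663739] -342.2118094696872 rms 0.1429232305864629
[497.05334384 -76.51837694] 17.65324765062532 rms 0.14829157653739344
[495.42829273 -79.10283222] 17.70643517112213 rms 0.6307231663089334
scene [493.06374557 -78.7865341 ] [504.55219795 -33.71067569] ang 78.63488685378921 75.70147983971763 r 46.30003802442358 click 1.9690516105777642
side [497.81735219 -75.77898808] [507.53368069 -33.538142  ] ang 75.12165510717992 77.04603238532313 r 47.1453222737588 click 2.0861593354647403
corner [np.float64(-78.2684217346426), np.float64(75.41392215063999)]
corner [np.float64(79.41416172607146), np.float64(78.27411397450692)]
corner [np.float64(81.3036458657486), np.float64(-79.88439927293827)]
corner [np.float64(-74.37063224630077), np.float64(-83.96520817037309)]
start [600.50579942 297.44567079  58.        ]
stop [442.29211437 270.3957138   67.        ]
pot [580.76318872 197.85983907  60.        ]
jar [385.13033996 185.41027081  75.        ]
prop [706.45443151 197.15539258  62.        ]
```

View pics/c4.png

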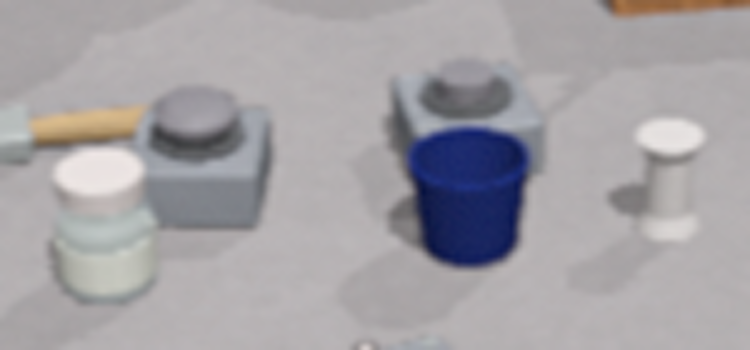

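```bash
cat >> h.py <<'E'
from scipy.spatial.transform import Rotation as Ro
def plan(P,yaw_y=None):
    """offset/rot in units from current measured pose to TCP P, tool x down, tool y at world heading yaw_y (deg)"""
    o=manip.get_obs(); R=Ro.from_rotvec(o["tcp_rot"])
    y=np.array([np.cos(np.radians(yaw_y)),np.sin(np.radians(yaw_y)),0]);x=np.array([0,0,-1.])
    T=Ro.from_matrix(np.c_[x,y,np.cross(x,y)])
    return R.inv().apply(np.array(P)-o["position"])/800,(R.inv()*T).as_rotvec()/(np.pi/2)
E
python3 - <<'E'
from h import *
o=manip.get_obs();M=Ro.from_rotvec(o["tcp_rot"]).as_matrix();print(np.round(M,4))
print("yaw y",np.degrees(np.arctan2(M[1,1],M[0,1])), "c in tool", M.T@(-C["wrist"]["R"].T@C["wrist"]["t"]-o["position"]))
for y in (-25,-12,65,-115): print(y,plan([440,-60,200],y))
E
```

```text
[[-4.000e-04 -9.103e-01  4.139e-01]
 [-7.000e-04  4.139e-01  9.103e-01]
 [-1.000e+00  0.000e+00 -8.000e-04]]
yaw y 155.54704450064497 c in tool [-1.41852297e+02  7.17726360e+01 -2.41408741e-02]
-25 (array([ 0.0389976 , -0.53171169, -0.52787159]), array([-1.99392154e+00,  3.74155325e-05, -8.30935630e-04]))
-12 (array([ 0.0389976 , -0.53171169, -0.52787159]), array([ 1.86163369e+00, -1.23258148e-04,  7.71407019e-04]))
65 (array([ 0.0389976 , -0.53171169, -0.52787159]), array([ 1.00607822e+00, -4.36064490e-04,  3.98486179e-04]))
-115 (array([ 0.0389976 , -0.53171169, -0.52787159]), array([-9.93921654e-01, -3.97447953e-04, -4.34928356e-04]))
```

```bash
python3 - <<'E'
from h import *
print(plan([471.4,-37,180],167.7))
E
```

```text
(array([ 0.06396126, -0.55554111, -0.48543222]), array([-1.35032820e-01, -5.25683705e-04, -8.25848194e-05]))
```

>>> arm_command(
  offset=[
    [0.064, -0.5555, -0.4855],
    [0.064, -0.5555, -0.4855],
    [0.064, -0.5555, -0.4855],
    [0.064, -0.5555, -0.4855],
    [0.064, -0.5555, -0.4855],
    [0.064, -0.5555, -0.4855],
    [0.064, -0.5555, -0.4855],
    [0.064, -0.5555, -0.4855],
    [0.064, -0.5555, -0.4855],
    [0.064, -0.5555, -0.4855],
    [0.064, -0.5555, -0.4855],
    [0.064, -0.5555, -0.4855],
    [0.064, -0.5555, -0.4855],
    [0.064, -0.5555, -0.4855],
    [0.064, -0.5555, -0.4855],
    [0.064, -0.5555, -0.4855],
    [0.064, -0.5555, -0.4855],
    [0.064, -0.5555, -0.4855],
    [0.064, -0.5555, -0.4855],
    [0.064, -0.5555, -0.4855],
  ],
  rot=[
    [-0.135, 0, 0],
    [-0.135, 0, 0],
    [-0.135, 0, 0],
    [-0.135, 0, 0],
    [-0.135, 0, 0],
    [-0.135, 0, 0],
    [-0.135, 0, 0],
    [-0.135, 0, 0],
    [-0.135, 0, 0],
    [-0.135, 0, 0],
    [-0.135, 0, 0],
    [-0.135, 0, 0],
    [-0.135, 0, 0],
    [-0.135, 0, 0],
    [-0.135, 0, 0],
    [-0.135, 0, 0],
    [-0.135, 0, 0],
    [-0.135, 0, 0],
    [-0.135, 0, 0],
    [-0.135, 0, 0],
  ],
  fingers=0,
)

```text
clock: 1.82
position: [471.3, -35.8, 180.3]
tcp_rot: [-1.051, 1.302, 1.051]
force: [0.3, 0.2, 0.1]
opening: 0.0
```

```bash
python3 - <<'E'
from h import *
import cv2
o=manip.get_obs();print(o["clock"],o["position"],o["joint_pos"],o["qd"],o["opening"],o["force"])
M=Ro.from_rotvec(o["tcp_rot"]).as_matrix();print(np.round(M,3))
print(repr(manip.calibration("wrist")))
cv2.imwrite("pics/w1.png",manip.snapshot("wrist"))
E
```

```text
1.8167 [471.25468976 -35.82172254 180.32192466] [-1.53409960e-01  1.79372434e-01  1.79530445e+00  4.84299928e-05
  1.16655039e+00 -1.51112515e+00] [-0.00452254  0.00086725 -0.00228911 -0.00022378 -0.00037953 -0.00123483] 0.04739827220825545 [0.32062399 0.16966872 0.11178861]
[[ 0.    -0.977  0.211]
 [-0.     0.211  0.977]
 [-1.    -0.     0.   ]]
{'fov_y': 58.56036518288576, 'cx': 324.7357996935005, 'cy': 231.24906198516481, 'R': array([[ 2.12268375e-01,  9.77211075e-01, -8.06911063e-04],
       [ 9.38101539e-01, -2.03541653e-01,  2.80243283e-01],
       [ 2.73692600e-01, -6.02437507e-02, -9.59928670e-01]]), 't': array([ -64.74980208, -470.71826864,  198.25484154])}
```

View pics/w1.png

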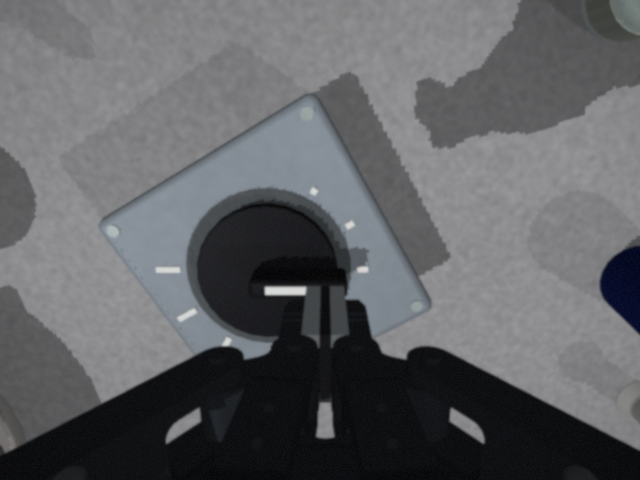

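```bash
python3 - <<'E'
from h import *
import cv2
a=cv2.imread("pics/w1.png")
cv2.imwrite("pics/c5.png",cv2.resize(a[170:370,140:400],None,fx=3,fy=3,interpolation=cv2.INTER_CUBIC))
W={0:(314,190.5),1:(350,225),2:(363,269.5),8:(167.5,270),7:(187,315)}
def mk(n,q):
    r=58+(4+1.5*n)/2; a=np.radians(120-30*n)+q[2]
    return np.array([q[0]+r*np.cos(a),q[1]+r*np.sin(a),60])
f=lambda q:np.concatenate([proj(C["wrist"],mk(n,q))[0]-p for n,p in W.items()])
s=least_squares(f,[495,-79,.3]);q=s.x;print(q[:2],np.degrees(q[2]),np.sqrt(np.mean(s.fun**2)))
for u in((265,291),(306,291)):print(ray(C["wrist"],u,94))
o=manip.get_obs();print(proj(C["wrist"],o["position"]))
E
```

```text
[493.6311336 -78.5809327] 17.865118525889475 0.3795684429806095
[494.046473   -76.52020064  94.        ]
[499.08107443 -53.32107124  94.        ]
[[325.04616223 311.2076089 ]]
```

View pics/c5.png

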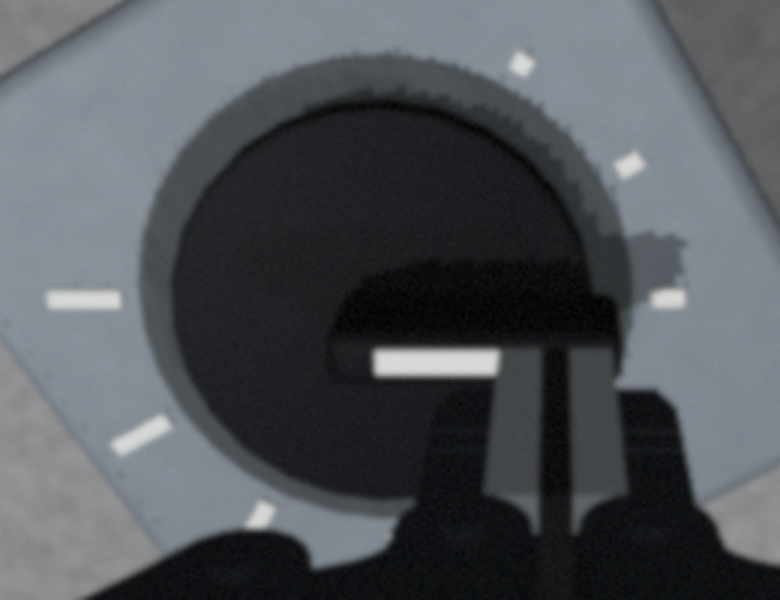

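>>> arm_command(
  offset=[
    [0.03, 0, -0.0015],
    [0.065, 0, -0.0015],
    [0.1, 0, -0.0015],
    [0.12, 0, -0.0015],
    [0.128, 0, -0.0015],
    [0.128, 0, -0.0015],
    [0.128, 0, -0.0015],
  ],
  rot=[
    [0, 0, 0],
    [0, 0, 0],
    [0, 0, 0],
    [0, 0, 0],
    [0, 0, 0],
    [0, 0, 0],
    [0, 0, 0],
  ],
)

```text
clock: 2.45
position: [471.6, -37.9, 78.5]
tcp_rot: [-1.05, 1.302, 1.049]
force: [-0.5, 0.4, -0.0]
opening: -0.2
```

```bash
cat > arc.py <<'E'
from h import *
import sys
A=np.array([494,-79.]);r=36
a,b,n,off,z=map(float,sys.argv[1:6])
o=manip.get_obs();print(o["clock"],o["position"],o["force"])
O=[];T=[]
for k in range(1,int(n)+1):
    th=a+(b-a)*k/n; t=np.radians(th)
    e=np.array([np.cos(t),np.sin(t)]);m=np.array([-e[1],e[0]])
    p=A+r*e+off*m
    x,w=plan([*p,z],th+90);O.append([round(float(v),4) for v in x]);T.append([round(float(w[0]),3),0,0])
print(O);print(T)
E
python3 arc.py 77.7 77.7 1 17 78; python3 arc.py 77.7 47.7 12 17 78
```

```text
2.45 [471.58896878 -37.85117868  78.48982642] [-0.46846597  0.41814076 -0.03240353]
[[0.0006, -0.0171, 0.0007]]
[[0.0, 0, 0]]
2.45 [471.58896878 -37.85117868  78.48982642] [-0.46846597  0.41814076 -0.03240353]
[[0.0006, -0.0191, 0.0016], [0.0006, -0.0211, 0.0024], [0.0006, -0.0231, 0.0031], [0.0006, -0.0252, 0.0037], [0.0006, -0.0273, 0.0042], [0.0006, -0.0295, 0.0047], [0.0006, -0.0316, 0.005], [0.0006, -0.0338, 0.0053], [0.0006, -0.0359, 0.0054], [0.0006, -0.0381, 0.0055], [0.0006, -0.0403, 0.0054], [0.0006, -0.0424, 0.0053]]
[[0.028, 0, 0], [0.056, 0, 0], [0.084, 0, 0], [0.111, 0, 0], [0.139, 0, 0], [0.167, 0, 0], [0.195, 0, 0], [0.222, 0, 0], [0.25, 0, 0], [0.278, 0, 0], [0.306, 0, 0], [0.334, 0, 0]]
```

>>> arm_command(
  offset=[
    [0.0006, -0.006, 0.0003],
    [0.0006, -0.012, 0.0005],
    [0.0006, -0.0171, 0.0007],
    [0.0006, -0.0191, 0.0016],
    [0.0006, -0.0211, 0.0024],
    [0.0006, -0.0231, 0.0031],
    [0.0006, -0.0252, 0.0037],
    [0.0006, -0.0273, 0.0042],
    [0.0006, -0.0295, 0.0047],
    [0.0006, -0.0316, 0.005],
    [0.0006, -0.0338, 0.0053],
  ],
  rot=[
    [0, 0, 0],
    [0, 0, 0],
    [0, 0, 0],
    [0.028, 0, 0],
    [0.056, 0, 0],
    [0.084, 0, 0],
    [0.111, 0, 0],
    [0.139, 0, 0],
    [0.167, 0, 0],
    [0.195, 0, 0],
    [0.222, 0, 0],
  ],
)

```text
clock: 3.37
position: [499.1, -39.8, 77.7]
tcp_rot: [-0.784, 1.424, 0.783]
force: [-0.3, -0.5, -0.3]
opening: -0.3
```

```bash
python3 - <<'E'
from h import *
import cv2
cv2.imwrite("pics/s1.png",cv2.resize(manip.snapshot("side")[220:320,235:380],None,fx=5,fy=5,interpolation=cv2.INTER_CUBIC))
E
python3 arc.py 57.7 37.7 8 17 78
```

```text
3.4167 [499.38116163 -39.81676073  77.68224183] [ 0.05182891 -0.93519175 -0.16262276]
[[-0.0004, -0.0012, 0.0009], [-0.0004, -0.0032, 0.0017], [-0.0004, -0.0053, 0.0024], [-0.0004, -0.0074, 0.003], [-0.0004, -0.0095, 0.0036], [-0.0004, -0.0116, 0.004], [-0.0004, -0.0137, 0.0044], [-0.0004, -0.0159, 0.0046]]
[[0.025, 0, 0], [0.052, 0, 0], [0.08, 0, 0], [0.108, 0, 0], [0.136, 0, 0], [0.163, 0, 0], [0.191, 0, 0], [0.219, 0, 0]]
```

View pics/s1.png

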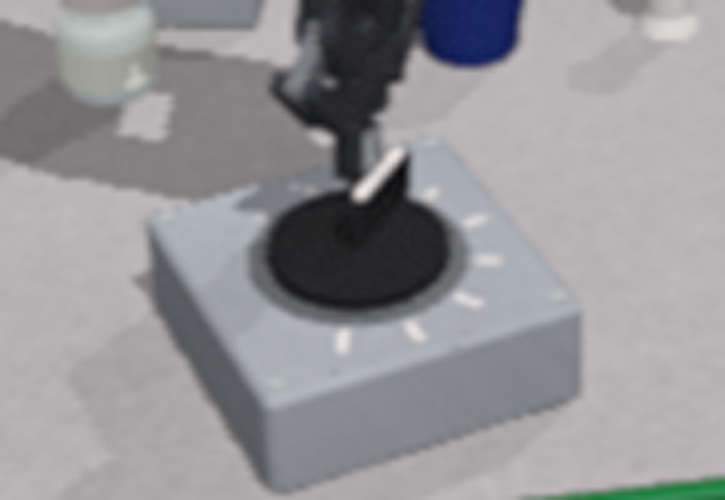

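>>> arm_command(
  offset=[
    [0.0, -0.0012, 0.0009],
    [0.0, -0.0032, 0.0017],
    [0.0, -0.0053, 0.0024],
    [0.0, -0.0074, 0.003],
    [0.0, -0.0095, 0.0036],
    [0.0, -0.0116, 0.004],
    [0.0, -0.0137, 0.0044],
    [0.0, -0.0159, 0.0046],
    [0.0, -0.018, 0.0047],
    [0.0, -0.0202, 0.0048],
    [0.0, -0.0224, 0.0048],
    [0.0, -0.0224, 0.0048],
  ],
  rot=[
    [0.025, 0, 0],
    [0.052, 0, 0],
    [0.08, 0, 0],
    [0.108, 0, 0],
    [0.136, 0, 0],
    [0.163, 0, 0],
    [0.191, 0, 0],
    [0.219, 0, 0],
    [0.247, 0, 0],
    [0.275, 0, 0],
    [0.303, 0, 0],
    [0.303, 0, 0],
  ],
)

```text
clock: 4.42
position: [516.2, -46.1, 77.5]
tcp_rot: [-0.416, 1.53, 0.415]
force: [-0.2, -0.5, -0.9]
opening: 0.0
```

```bash
python3 - <<'E'
from h import *
import cv2
cv2.imwrite("pics/s2.png",cv2.resize(manip.snapshot("side")[220:320,235:380],None,fx=5,fy=5,interpolation=cv2.INTER_CUBIC))
M=Ro.from_rotvec(manip.get_obs()["tcp_rot"]).as_matrix();print(np.degrees(np.arctan2(M[1,1],M[0,1]))-90)
E
python3 arc.py 30.2 -4.3 14 17 78
```

```text
30.52964485893584
4.4667 [516.06382711 -46.08283775  77.46821523] [ 0.8009388   0.01476634 -0.2698325 ]
[[-0.0007, -0.0024, 0.0013], [-0.0007, -0.0044, 0.0021], [-0.0007, -0.0064, 0.0028], [-0.0007, -0.0085, 0.0034], [-0.0007, -0.0106, 0.0039], [-0.0007, -0.0127, 0.0043], [-0.0007, -0.0148, 0.0047], [-0.0007, -0.0169, 0.0049], [-0.0007, -0.019, 0.005], [-0.0007, -0.0212, 0.0051], [-0.0007, -0.0233, 0.0051], [-0.0007, -0.0254, 0.0049], [-0.0007, -0.0276, 0.0047], [-0.0007, -0.0297, 0.0044]]
[[0.031, 0, 0], [0.058, 0, 0], [0.086, 0, 0], [0.113, 0, 0], [0.141, 0, 0], [0.168, 0, 0], [0.195, 0, 0], [0.223, 0, 0], [0.25, 0, 0], [0.277, 0, 0], [0.305, 0, 0], [0.332, 0, 0], [0.36, 0, 0], [0.387, 0, 0]]
```

View pics/s2.png

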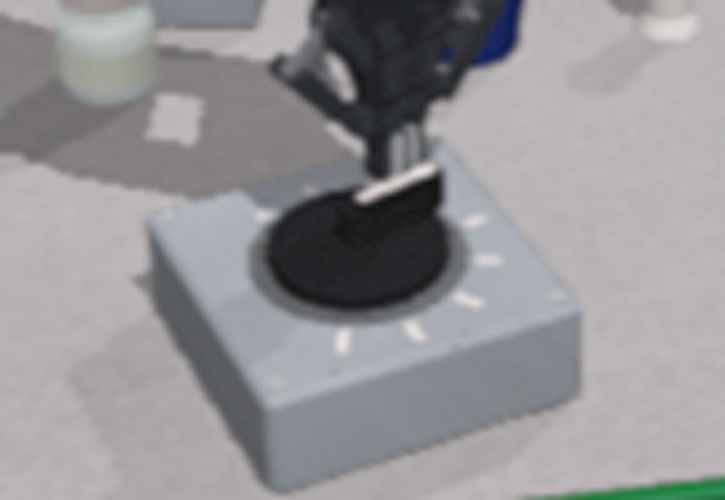

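```bash
python3 - <<'E'
from h import *
for f in(((358,196),(437,170)),((355,196),(403,153))):
    a,b=[ray(C["side"],crop(p,235,220,5),94) for p in f]
    print(a,b,(120-(np.degrees(np.arctan2(*(b-a)[:2][::-1]))-17.8))/30)
E
```

```text
[498.37726782 -75.03960031  94.        ] [538.63076947 -59.62623702  94.        ] 3.894926254288353
[496.95224333 -74.81218998  94.        ] [523.98700535 -42.65920153  94.        ] 2.928589182414582
```

>>> arm_command(
  offset=[
    [0.0, -0.0024, 0.0013],
    [0.0, -0.0044, 0.0021],
    [0.0, -0.0064, 0.0028],
    [0.0, -0.0085, 0.0034],
    [0.0, -0.0106, 0.0039],
    [0.0, -0.0127, 0.0043],
    [0.0, -0.0148, 0.0047],
    [0.0, -0.0169, 0.0049],
    [0.0, -0.019, 0.005],
    [0.0, -0.0212, 0.0051],
    [0.0, -0.0233, 0.0051],
    [0.0, -0.0254, 0.0049],
    [0.0, -0.0276, 0.0047],
    [0.0, -0.0276, 0.0047],
  ],
  rot=[
    [0.031, 0, 0],
    [0.058, 0, 0],
    [0.086, 0, 0],
    [0.113, 0, 0],
    [0.141, 0, 0],
    [0.168, 0, 0],
    [0.195, 0, 0],
    [0.223, 0, 0],
    [0.25, 0, 0],
    [0.277, 0, 0],
    [0.305, 0, 0],
    [0.332, 0, 0],
    [0.36, 0, 0],
    [0.36, 0, 0],
  ],
)

```text
clock: 5.63
position: [530.3, -63.3, 77.4]
tcp_rot: [0.027, 1.57, -0.027]
force: [-0.2, -0.2, -0.4]
opening: 0.3
```

```bash
python3 - <<'E'
from h import *
import cv2
cv2.imwrite("pics/s3.png",cv2.resize(manip.snapshot("side")[220:320,235:380],None,fx=5,fy=5,interpolation=cv2.INTER_CUBIC))
o=manip.get_obs();print(o["clock"],o["position"],o["force"])
M=Ro.from_rotvec(o["tcp_rot"]).as_matrix();print(np.degrees(np.arctan2(M[1,1],M[0,1]))-90)
E
```

```text
5.6833 [530.22429228 -63.20310119  77.32564589] [-0.41921527  0.26463038 -0.01548055]
-1.8284993831371565
```

View pics/s3.png

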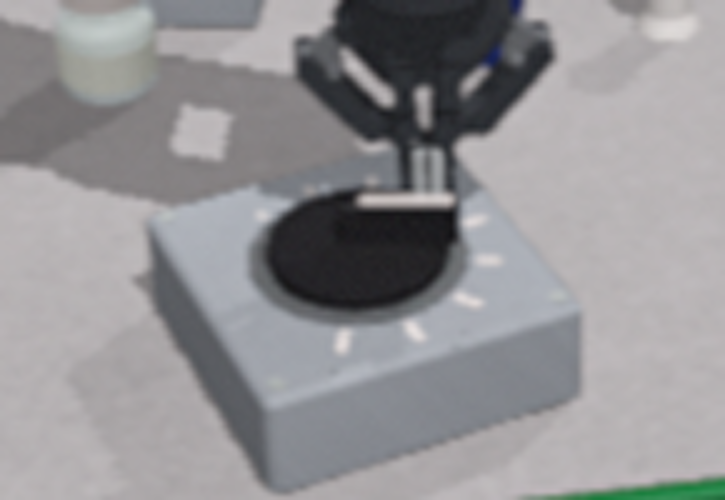

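```bash
python3 - <<'E'
from h import *
for f in(((358,201),(453,201)),):
    a,b=[ray(C["side"],crop(p,235,220,5),94) for p in f]
    print(a,b,(120-(np.degrees(np.arctan2(*(b-a)[:2][::-1]))-17.8))/30)
for n in(4.6,5):
  t=np.radians(137.8-30*n);print(n,[(proj(C["side"],[496+r*np.cos(t),-77+r*np.sin(t),94])[0]-[235,220])*5 for r in(0,46)])
E
python3 arc.py -1.8 -1.8 1 40 78
```

```text
[497.9523111  -79.10662328  94.        ] [542.89798958 -86.27380077  94.        ] 4.895342683011582
4.6 [array([351.4948734 , 196.82589407]), array([446.62346216, 188.17311387])]
5 [array([351.4948734 , 196.82589407]), array([447.10986945, 199.9182258 ])]
5.6833 [530.22429228 -63.20310119  77.32564589] [-0.41921527  0.26463038 -0.01548055]
[[-0.0008, 0.0288, 0.0003]]
[[-0.0, 0, 0]]
```

>>> arm_command(
  offset=[
    [0, 0.01, 0],
    [0, 0.028, 0],
    [-0.02, 0.035, 0],
    [-0.06, 0.035, 0],
    [-0.1, 0.035, 0],
    [-0.14, 0.035, 0],
    [-0.14, 0.035, 0],
    [-0.14, 0.035, 0],
  ],
  rot=[
    [0, 0, 0],
    [0, 0, 0],
    [0, 0, 0],
    [0, 0, 0],
    [0, 0, 0],
    [0, 0, 0],
    [0, 0, 0],
    [0, 0, 0],
  ],
)

```text
clock: 6.35
position: [531.6, -34.6, 190.8]
tcp_rot: [0.025, 1.567, -0.025]
force: [-0.3, -0.2, -0.5]
opening: -0.0
```

```bash
python3 - <<'E'
from h import *
import cv2
C["wrist"]=manip.calibration("wrist")
w=manip.snapshot("wrist");cv2.imwrite("pics/w4.png",w)
s=manip.snapshot("scene");cv2.imwrite("pics/s4.png",cv2.resize(s[190:300,270:510],None,fx=3,fy=3,interpolation=cv2.INTER_CUBIC))
o=manip.get_obs();print(o["clock"],o["position"],o["force"])
for n in range(9):
    r=60;t=np.radians(137.8-30*n);print(n,proj(C["wrist"],[494+r*np.cos(t),-79+r*np.sin(t),60])[0])
E
```

```text
6.45 [530.6802095  -34.69225581 188.35615146] [-0.22469911  1.25165516 -0.41923427]
0 [201.53918743 228.77929623]
1 [238.60395005 202.66081135]
2 [286.07700288 198.82231998]
3 [329.25373245 218.59892287]
4 [355.31734931 255.20059846]
5 [358.06276401 297.20028558]
6 [338.5953434  333.23969945]
7 [303.16635285 355.01349707]
8 [260.62901908 358.12284811]
```

View pics/w4.png

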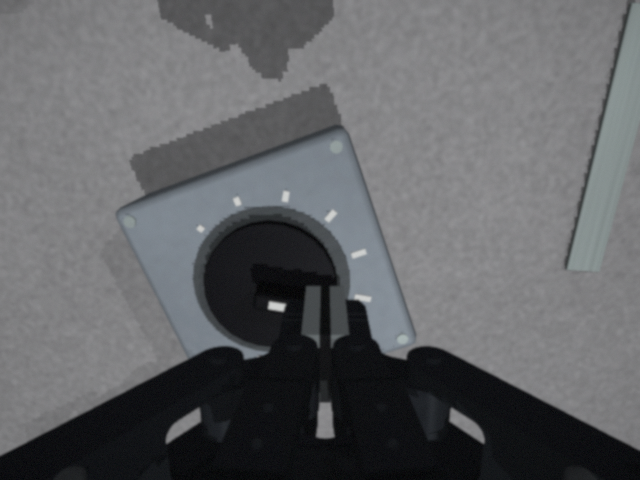

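View pics/s4.png

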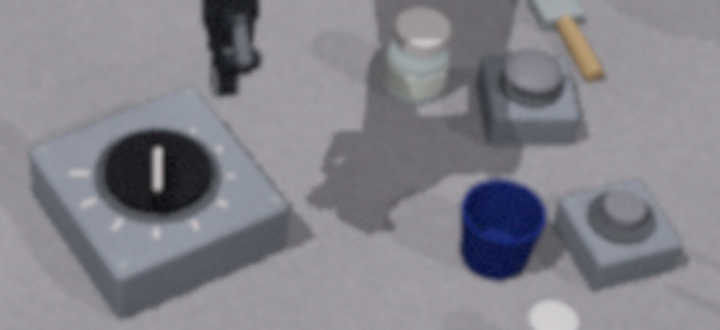

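```bash
python3 - <<'E'
from h import *
a,b=[ray(C["scene"],crop(p,270,190,3),94) for p in((157,190),(157,148))]
b,a=a,b
print(a,b,(120-(np.degrees(np.arctan2(*(b-a)[:2][::-1]))-17.8))/30)
print(ray(C["side"],crop((467,73),235,180,5),58),ray(C["scene"],crop((627,207),270,190,3),58))
print(plan([601,342,140],88.2), plan([602,298,110],88.2))
E
```

```text
[494.15445332 -80.81520982  94.        ] [539.58125714 -89.94476335  94.        ] 4.972117264258886
[602.44154941 297.3131362   58.        ] [600.44092729 298.57948132  58.        ]
(array([0.06043101, 0.47348063, 0.07251431]), array([-8.36600975e-04, -7.40887856e-04, -9.48404876e-05])) (array([0.09791929, 0.41854543, 0.07560711]), array([-8.36600975e-04, -7.40887856e-04, -9.48404876e-05]))
```

>>> arm_command(
  offset=[
    [0, 0.05, 0.01],
    [0, 0.1, 0.02],
    [0, 0.15, 0.03],
    [0, 0.2, 0.04],
    [0, 0.25, 0.05],
    [0, 0.3, 0.06],
    [0, 0.34, 0.066],
    [0, 0.38, 0.07],
    [0, 0.4, 0.073],
    [0, 0.4185, 0.075],
    [0, 0.4185, 0.075],
    [0.05, 0.4185, 0.075],
    [0.1, 0.4185, 0.075],
    [0.1, 0.4185, 0.075],
    [0.1, 0.4185, 0.075],
  ],
  rot=[
    [0, 0, 0],
    [0, 0, 0],
    [0, 0, 0],
    [0, 0, 0],
    [0, 0, 0],
    [0, 0, 0],
    [0, 0, 0],
    [0, 0, 0],
    [0, 0, 0],
    [0, 0, 0],
    [0, 0, 0],
    [0, 0, 0],
    [0, 0, 0],
    [0, 0, 0],
    [0, 0, 0],
  ],
)

```text
clock: 7.7
position: [601.5, 296.6, 107.3]
tcp_rot: [0.025, 1.575, -0.029]
force: [0.5, -0.5, 1.4]
opening: -0.1
```

```bash
python3 - <<'E'
from h import *
import cv2
cv2.imwrite("pics/w5.png",manip.snapshot("wrist"))
s=manip.snapshot("scene");cv2.imwrite("pics/s5.png",cv2.resize(s[180:300,390:520],None,fx=5,fy=5,interpolation=cv2.INTER_CUBIC))
o=manip.get_obs();print(o["clock"],o["position"],o["force"])
print(plan([601.5,298,50],88.2))
E
```

```text
7.8 [603.29264439 297.4692278  111.50199636] [-0.77918936 -0.68602949  1.24361231]
(array([ 0.07687296,  0.00050969, -0.00242885]), array([-0.00180908,  0.0013808 , -0.00063266]))
```

View pics/w5.png

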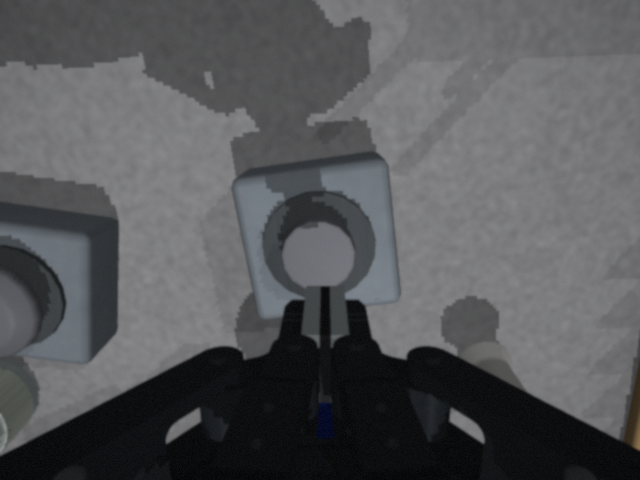

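View pics/s5.png

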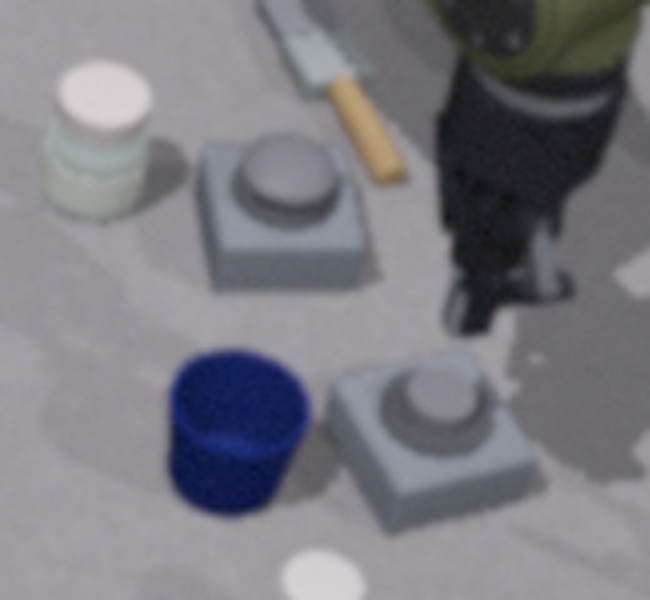

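```bash
python3 - <<'E'
from h import *
o=manip.get_obs();print(o["clock"],o["position"]);print(ray(C["wrist"],(318,254),58))
E
```

```text
7.8 [603.29264439 297.4692278  111.50199636]
[599.61674651 300.37900068  58.        ]
```

>>> arm_command(
  offset=[
    [0, 0.001, -0.002],
    [0.02, 0.001, -0.002],
    [0.04, 0.001, -0.002],
    [0.055, 0.001, -0.002],
    [0.06, 0.001, -0.002],
    [0.06, 0.001, -0.002],
    [0.06, 0.001, -0.002],
  ],
  rot=[
    [0, 0, 0],
    [0, 0, 0],
    [0, 0, 0],
    [0, 0, 0],
    [0, 0, 0],
    [0, 0, 0],
    [0, 0, 0],
  ],
)

```text
clock: 8.38
position: [601.3, 298.5, 62.3]
tcp_rot: [0.027, 1.57, -0.026]
force: [0.1, -0.5, 0.7]
opening: -0.1
```

Now press: about 12 mm down in small steps.

>>> arm_command(
  offset=[
    [0.003, 0, 0],
    [0.006, 0, 0],
    [0.008, 0, 0],
    [0.01, 0, 0],
    [0.012, 0, 0],
    [0.0125, 0, 0],
    [0.0125, 0, 0],
    [0.0125, 0, 0],
  ],
  rot=[
    [0, 0, 0],
    [0, 0, 0],
    [0, 0, 0],
    [0, 0, 0],
    [0, 0, 0],
    [0, 0, 0],
    [0, 0, 0],
    [0, 0, 0],
  ],
)

```text
clock: 9.05
position: [601.3, 298.5, 52.1]
tcp_rot: [0.027, 1.569, -0.026]
force: [-0.3, -0.3, 8.0]
opening: -0.2
```

>>> arm_command(
  offset=[
    [0.001, 0, 0],
    [0.0018, 0, 0],
    [0.0018, 0, 0],
    [0.0018, 0, 0],
  ],
  rot=[
    [0, 0, 0],
    [0, 0, 0],
    [0, 0, 0],
    [0, 0, 0],
  ],
)

```text
clock: 9.38
position: [601.4, 298.5, 51.8]
tcp_rot: [0.027, 1.569, -0.026]
force: [-5.3, -3.0, 17.4]
opening: -0.1
```

Bottomed out (17 N, z stops at 51.8 mm against an expected 52). Release and back off.

>>> arm_command(
  offset=[
    [-0.005, 0, 0],
    [-0.015, 0, 0],
    [-0.04, 0, 0],
    [-0.08, 0, 0],
    [-0.12, 0, 0],
    [-0.16, 0, 0],
    [-0.19, 0, 0],
    [-0.19, 0, 0],
    [-0.19, 0, 0],
    [-0.19, 0, 0],
    [-0.19, 0, 0],
  ],
  rot=[
    [0, 0, 0],
    [0, 0, 0],
    [0, 0, 0],
    [0, 0, 0],
    [0, 0, 0],
    [0, 0, 0],
    [0, 0, 0],
    [0, 0, 0],
    [0, 0, 0],
    [0, 0, 0],
    [0, 0, 0],
  ],
)

```text
clock: 10.3
position: [600.4, 298.1, 200.1]
tcp_rot: [0.026, 1.573, -0.028]
force: [-0.9, 0.4, 0.0]
opening: -0.0
```

```bash
python3 - <<'E'
from h import *
import cv2
s=manip.snapshot("scene");cv2.imwrite("pics/s6.png",s)
cv2.imwrite("pics/w6.png",manip.snapshot("wrist"))
cv2.imwrite("pics/c6.png",cv2.resize(s[215:300,270:375],None,fx=7,fy=7,interpolation=cv2.INTER_CUBIC))
o=manip.get_obs();print(o["clock"],o["position"],o["force"])
E
```

```text
10.4 [600.57149273 298.14231342 200.45154457] [-0.00893884 -0.52913727 -0.30865921]
```

View pics/s6.png

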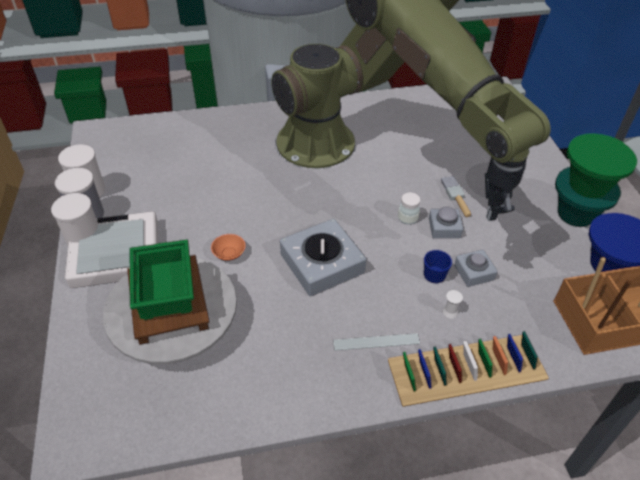

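View pics/c6.png

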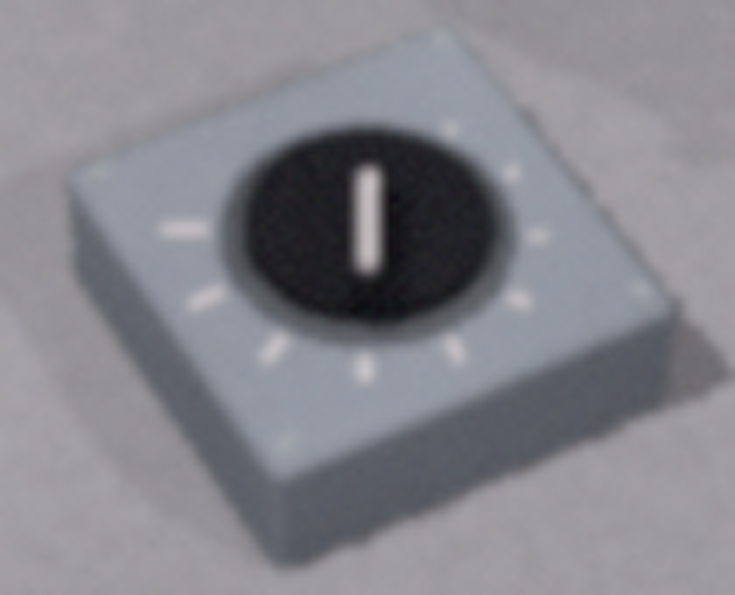

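View pics/w6.png

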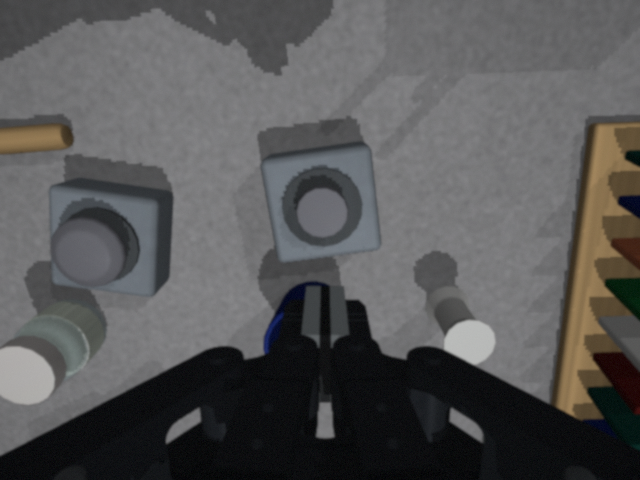

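The fin line at (368,165)–(368,275) in the crop points at the sixth mark (365,368), which is 5. The start cap is back up and everything else is in place.

```bash
python3 -c "
from workcell import manip
print(manip.close_job())"
```

```text
the job is handed in; nothing more can be done
None
```

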